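Slide a pellet into the test cell and hold its keyed collar home

ROBOT

A 7-joint arm with a two-finger parallel gripper is mounted at the origin on the work surface. World frame = base frame: x ahead of the robot, y to its left, z up, the work surface at z = 0. Lengths are in m, angles in rad, forces in N, time in s.
With the tool pointing down it reaches from about 0.35 to 0.9 m from the base axis. Payload 8.1 kg.
Tool frame: the origin (TCP) lies on the centre line of the jaws, within the pads' length; the fingertips stand arm.tips_ahead ahead of it and the grasp point (between the pads) lies 8 mm behind it (arm.tips_ahead is the distance from the TCP to the fingertips, in m); z points along the fingers, y is the direction in which the jaws open and shut (so a half turn about z gives the same grasp; the last joint's range is limited). The gripper opens to 92 mm and grips with 3 to 60 N. Pads are 19 mm wide; open, the fingers measure 130 mm over their backs; the gripper's body (75 mm by 190 mm) begins 47 mm behind the grasp point.
Start: joints at [-1.36, 0.434, 0.025, 1.573, -0.012, 1.134, -0.075], TCP at [0.193, 0.594, 0.238] pointing down, gripper open.
Joint ranges: [-2.62, 2.62], [-0.44, 2.09], [-1.27, 1.32], [0.08, 2.57], [-1.32, 4.46], [0.12, 2], [-2.74, 2.74]. Speed limits (rad/s): [2.22, 2.22, 3.01, 3.01, 3.14, 3.14, 3.14].

INTERFACE

Orientations are given as a rotation vector (axis times angle).
In Python, from cell import arm gives the robot as it stands. The module is installed in compiled form; this text tells all that it offers.
- The arm moves only by the tool jog_arm, never from a script. Its argument "moves" is a list of rows, each an object with "twist": the turn, a rotation vector about the tool's x, y, z in units of 10 degrees (1.0 is 10 degrees), a list of three; "xyz": the shift along the tool's x, y, z in units of 60 mm (1.0 is 60 mm), a list of three; "grip": the closure, from -1 (fully open) to 1 (shut). A call has 1 to 5 rows; each row is the pose to reach, as a shift and turn from the pose commanded when the call began, along the tool's axes at that moment; what a row does not reach only later rows make up. A row lasts 1/8 s, in which the tool goes at most 62.5 mm and 10.7 degrees, less where a joint would pass 70% of its speed; a pose out of reach is approached as far as the arm can. A call with a gripper value outside its range is refused whole. The fingers move at their own pace and stop on an object; "force" is the grip in N (left out, the last holds). Time passes only in rows, so rows that repeat a pose let the fingers close. It gives the time, the measured TCP pose, the force and the opening at its end, in the units of the state.
- arm.observe(): the state, without advancing time (a new reading comes with each control period).
- arm.get_image(name): name is "side" or "top" or "wrist"; returns the picture (400x640x3 uint8, blue, green, red); there is no depth.
- arm.camera_params(name): a dict with "mtx" (3x3 intrinsics, pixels), "T" (4x4, takes a point from camera to world coordinates); the wrist camera has in their place "T_tool_cam" (4x4, takes a point from camera to tool coordinates, whose origin is the TCP and whose axes are the flange's). Camera axes: x right, y down, z forward; pixel columns grow to the right and rows downward; lengths in m; the calibration is good to about 2 mm. A picture is of the moment at which its call begins: read the wrist's pose just before it. camera_params takes no time and is no camera call.
- arm.sign_off(): hands the job in, once; it reports no verdict.
The state is a dict: "clock": time; "joints": joint angles; "dq": joint speeds; "joint_efforts": joint torques, N m; "position": TCP position; "ee_rot": TCP orientation; "force": force on the tool from outside, world axes, zero at the start; "ft_torque": the same for the moment, N m; "width": opening from 0.0 (shut) to 1.0 (fully open).
Only numpy, scipy, OpenCV 4.12 (cv2) and the standard library are available. Lean on these libraries where they do the work, as an engineer would, in place of code of your own. Each camera call takes 0.05 s, during which the arm holds its last target. There are 200 camera calls.

TASK

Slide the pellet carrier by its black grip until the grip is level with the index mark beside its track, and let go of it there. Then take the knurled steel collar and, pressing it down lightly, turn it clockwise until its hidden keyway drops over the pin; push it fully home against its spring and finish while still holding it down there. Leave the carrier where you set it and the things standing around undisturbed.

Things in the scene. Friction and masses are not known exactly. Their poses are not given: they have to be found in the camera images.
- cell: Fixed pellet test cell: grey base plate 120 (x) x 330 (y) x 16 mm; origin under its centre, z up. At y = +100 mm stands an aluminium block 90 x 90 mm, top 66 mm above the table, with the knurled collar on top. At -y a track 40 mm wide, top 28 mm above the table, runs along y and leads the carrier's strip into a slot in the block.
- carrier (a joint): How far the pellet carrier has been slid along its track towards the block (the cell's +y), in m, 0 to 0.100; it stays where it is left (about 1.5 N of friction). 0.070 is the measuring position: the grip's middle is level with the index mark and the pellet lies under the collar's axis.
- handle: The carrier's black grip, an upright block 28 (cell x) x 20 (cell y) x 40 mm on the track, its top 68 mm above the table. Origin under its centre, at the track's top. A flat steel strip 24 mm wide, 5 mm thick runs from it to the block and bears the pellet 160 mm beyond the grip.
- carrier_grip (a point): Centre of the top of the carrier's black grip, 68 mm above the table.
- index_mark (a point): The index mark, the place for the middle of the grip: a point on the track's centre line at the track's top (28 mm up), between two dark steel ridges 4 mm wide, 8 mm tall that lie crosswise on the base plate, one either side of the track. It lies 160 mm from the collar's axis along the cell's -y.
- collar_top (a point): Centre of the collar's flat top, on its upright axis; it does not turn with the collar. The collar: a plain steel knurled cylinder, 54 mm in diameter, 42 mm tall, its top 120 mm above the table when up, 108 mm when home. A brass terminal 8 mm wide stands 10 mm above it. It turns about the axis with 0.03 N m of friction and no stops.
- spindle: The spring spindle and the collar on it; origin on the axis at the collar's underside, 78 mm above the table when up; it does not turn. The underside is flat but for one keyway. It meets the block's single pin, hidden below, 0.5 to 2.2 rad CLOCKWISE (from above) of the collar's start, and admits it within 0.12 rad either side. Nothing outside shows it: feel for it.
- collar_lift (a joint): How far the collar is pushed down, in m: 0 up, 0.012 fully home (underside on the block). A spring always lifts it when let go; pushing takes about 1 N at the top and 7 N at home. Where the keyway is not over the pin, the collar stops on the pin, rigidly, at about 0.003.
- mortar: Bystander: dark stone mortar, 90 mm wide, 45 mm tall, its pestle leaning out to 90 mm. Origin under its centre.
- jar: Bystander: amber jar with a white cap, 48 mm wide, 70 mm tall. Origin under its centre.
- dish: Bystander: small glass dish, 60 mm wide, 16 mm tall. Origin under its centre.
- spatula: Bystander: narrow flat steel spatula lying flat, 177 mm long, 16 mm wide, 5 mm thick. Origin under its middle.
- beaker: Bystander: glass beaker, 68 mm wide, 90 mm tall. Origin under its centre.
- die: Bystander: steel pellet die, stepped cylinder 56 mm wide, 85 mm tall. Origin under its centre.

How it is judged:
On the way, in this order (a step that is already met when the one before it is completed fails the run):
1. the carrier's grip is level with the index mark (within 6 mm) and the hand has let go of it (value of joint carrier between 0.064 and 0.076 m and contact force between each of the arm, the fingers and handle below 0.2 N), for 0.2 s.
2. the collar's keyway is over the pin and the hand has the collar pushed home (value of joint carrier between 0.064 and 0.076 m and value of joint collar_lift above 0.01 m and contact force between the fingers and spindle above 2 N), for 0.2 s.
At the end, for the whole second after the job is handed in: The carrier stands within 6 mm of the index mark (joint 0.064 to 0.076 m), and the fingers are still on the collar with more than 2 N, holding it down at home (collar_lift above 0.010 m of 0.012) (all of step 2); the arm keeps its last pose, push and grip.
It fails at once if a thing standing around is shifted by more than 30 mm (distance of any of mortar, jar, dish, spatula, beaker, die from where it was at the start of the episode above 0.03 m).
It fails at once if a thing standing around is tipped over (angle between any of mortar, jar, dish, beaker, die's own z axis and vertical above 0.5 rad).
It fails at once if the collar is forced down on the pin with more than 60 N (contact force between spindle and cell above 60 N).
It also fails if it takes over 54 s, if anything falls off the work surface, if the arm or the gripper's body presses on something with over 40 N, if the wrist force passes 120 N, or if a joint passes its speed limit or range.

## Working session

There is one attempt and no reset: what is moved stays moved. The work goes in short steps, Python scripts to look and compute and a tool call to move; the robot and the scene stay as the last step left them, time stands still between calls to the robot, and variables do not carry over. Pictures are saved under pics/ and viewed, about 8 in all and at most 12, crops included, and the job is handed in when it is done.

Besides the shell and the picture viewer there is one more tool, called after "Call:" in YAML: its name, and indented under it one key for each argument. jog_arm: Moves the arm, as the interface text tells. Its arguments: {"type":"object","properties":{"moves":{"type":"array","items":{"type":"object","properties":{"twist":{"type":"array","items":{"type":"number"}},"xyz":{"type":"array","items":{"type":"number"}},"grip":{"type":"number"}}}},"force":{"type":"number"}},"required":["moves"]}

```bash
mkdir -p pics
python3 - <<'E'
from cell import arm
import cv2, numpy as np
print(arm.observe()); print(arm.tips_ahead)
for n in ("top","side"):
    p=arm.camera_params(n); print(n,p["mtx"].tolist(),np.round(p["T"],4).tolist())
    cv2.imwrite(f"pics/{n}0.png",arm.get_image(n))
print(arm.camera_params("wrist"))
E
```

```text
{'clock': 0.0, 'joints': array([-1.35964912,  0.4352082 ,  0.02496797,  1.57409644, -0.01160119,
        1.13400242, -0.07510562]), 'dq': array([-5.51865678e-05, -5.18221426e-05,  8.61842361e-04, -4.14823045e-04,
       -1.66833798e-04, -3.35713787e-04, -2.07652797e-03]), 'joint_efforts': array([-8.97592035e-04, -6.67839575e+01,  9.84498337e-01, -3.14464617e+01,
       -6.07468304e-02,  4.24889009e-02,  1.69710906e-04]), 'position': array([0.19278758, 0.59400138, 0.23695434]), 'ee_rot': array([-4.90907957e-01, -3.10289151e+00,  2.45941850e-03]), 'force': array([-0.34296304,  0.01126744,  0.79609387]), 'ft_torque': array([-0.04141156, -0.03905127,  0.0217184 ]), 'width': 1.000354345243508}
0.011
top [[429.02009600536195, 0.0, 318.08232676163226], [0.0, 429.02009600536195, 205.56624345014168], [0.0, 0.0, 1.0]] [[0.0145, -0.9964, 0.0833, 0.4553], [-0.9996, -0.0164, -0.0229, -0.083], [0.0241, -0.0829, -0.9963, 1.1363], [0.0, 0.0, 0.0, 1.0]]
side [[475.83806825138333, 0.0, 316.0954065865898], [0.0, 475.83806825138333, 207.68540927806475], [0.0, 0.0, 1.0]] [[0.9643, -0.1765, 0.1976, 0.3396], [-0.2643, -0.6938, 0.6699, -0.7972], [0.0188, -0.6982, -0.7157, 0.8709], [0.0, 0.0, 0.0, 1.0]]
{'mtx': array([[282.90938324,   0.        , 321.84122726],
       [  0.        , 282.90938324, 205.59361874],
       [  0.        ,   0.        ,   1.        ]]), 'T_tool_cam': array([[ 8.11567344e-04, -9.64478200e-01, -2.64161208e-01,
         7.01072178e-02],
       [ 9.99999553e-01,  9.10688092e-04, -2.52769248e-04,
         1.93611860e-04],
       [ 4.84358896e-04, -2.64160885e-01,  9.64478508e-01,
        -1.46969625e-01],
       [ 0.00000000e+00,  0.00000000e+00,  0.00000000e+00,
         1.00000000e+00]])}
```

View pics/top0.png

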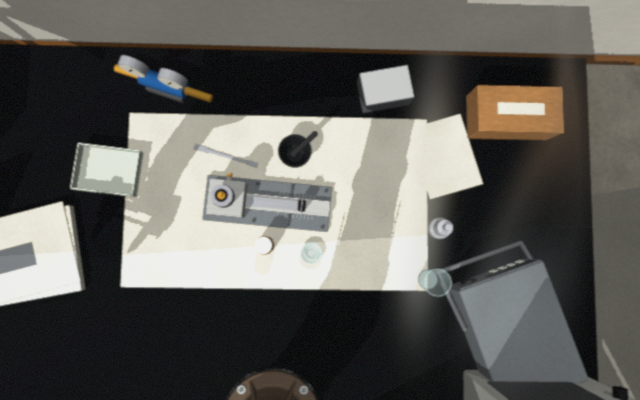

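View pics/side0.png

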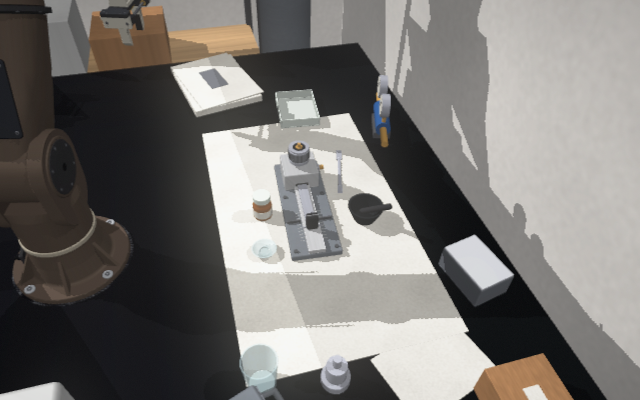

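The top view shows the cell with its collar at about (222,195) and its grip at about (302,205). The cell's +y points left in the image, which is close to world +y. I'll crop in to measure.

Run:
```python
import cv2
i=cv2.imread("pics/top0.png")[145:260,190:350]
cv2.imwrite("pics/c1.png",cv2.resize(i,None,fx=5,fy=5,interpolation=cv2.INTER_CUBIC))
```

```text
(no output)
```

View pics/c1.png

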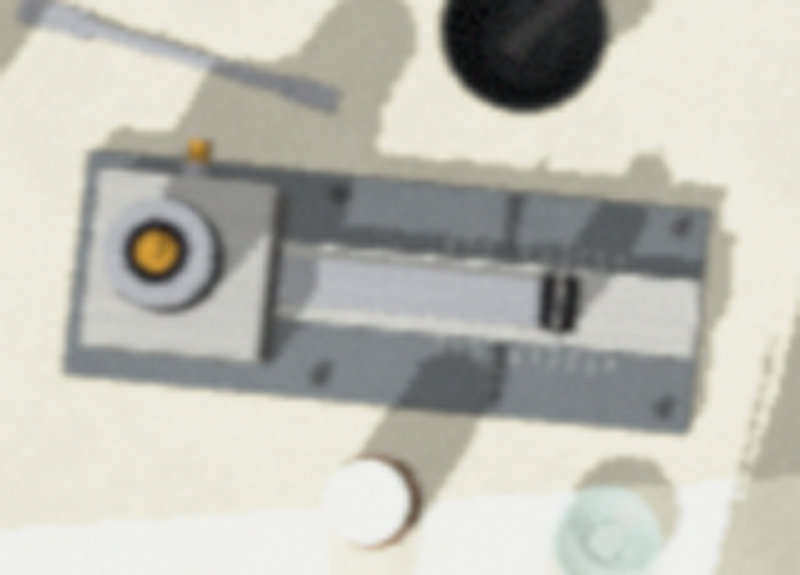

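The crop shows these pixels:
- Base corners: (92,150), (712,210), (690,432), (65,373)
- Collar: (160,253), with its terminal at (157,252)
- Grip: (560,302)
- Ridges: (513,222) and (500,365)

The jar at (370,500) and the dish at (608,530) are on the robot side. The mortar at (524,40) is on the far side.

```bash
cat > h.py <<'E'
import numpy as np
from cell import arm
from scipy.spatial.transform import Rotation as R
def ray(name,uv,z):
    p=arm.camera_params(name); T=p["T"]
    d=T[:3,:3]@np.linalg.solve(p["mtx"],[uv[0],uv[1],1.]); return T[:3,3]+d*(z-T[2,3])/d[2]
def crop(c,z): return ray("top",(c[0]/5+190-.4,c[1]/5+145-.4),z)
E
python3 - <<'E'
from h import *
C=np.array([crop(c,.016) for c in [(92,150),(712,210),(690,432),(65,373)]])
print(C.round(4), [np.linalg.norm(C[i]-C[i-1]).round(4) for i in range(4)])
c=C.mean(0); a=(C[0]+C[3]-C[1]-C[2])[:2]; a/=np.linalg.norm(a); yaw=np.arctan2(-a[0],a[1])
ex=np.array([a[1],-a[0]])
print("centre",c.round(4),"yaw",yaw,a)
print("collar pred",c[:2]+.1*a,"index pred",c[:2]-.06*a)
print("collar",crop((160,253),.120),"term",crop((157,252),.130))
g=crop((560,302),.068); print("grip",g,"cellframe",(g[:2]-c[:2])@ex,(g[:2]-c[:2])@a)
for r in [(513,222),(500,365)]:
    q=crop(r,.024); print("ridge",(q[:2]-c[:2])@ex,(q[:2]-c[:2])@a)
for n,p,z in [("jar",(370,502),.07),("dish",(608,530),.016),("mortar",(524,35),.045)]:
    q=crop(p,z); print(n,q[:2],(q[:2]-c[:2])@ex,(q[:2]-c[:2])@a)
s=arm.observe(); print(R.from_rotvec(s["ee_rot"]).as_matrix().round(4))
E
```

```text
[[ 0.6256  0.181   0.016 ]
 [ 0.5997 -0.1446  0.016 ]
 [ 0.4828 -0.1345  0.016 ]
 [ 0.5085  0.1908  0.016 ]] [np.float64(0.1175), np.float64(0.3266), np.float64(0.1173), np.float64(0.3263)]
centre [0.5542 0.0232 0.016 ] yaw -0.07922919388498773 [0.07914633 0.99686301]
collar pred [0.56207379 0.12287704] index pred [ 0.54941038 -0.03662104]
collar [0.561164   0.12273173 0.12      ] term [0.56057018 0.12212357 0.13      ]
grip [ 0.54537252 -0.06628518  0.068     ] cellframe -0.0016773795007189395 -0.08989066622536225
ridge 0.041287777948166446 -0.06048663928367789
ridge -0.033628336015660606 -0.06113947527458205
jar [0.44459259 0.02565476] -0.10941787521219956 -0.006215504262116479
dish [ 0.43132574 -0.09248507] -0.11329277767838476 -0.12503475267092648
mortar [ 0.68507123 -0.04495191] 0.1358946405884839 -0.0575676756435694
[[-9.511e-01  3.088e-01 -3.000e-04]
 [ 3.088e-01  9.511e-01 -1.400e-03]
 [-2.000e-04 -1.500e-03 -1.000e+00]]
```

```bash
cat >> h.py <<'E'
A=np.array([.0791,.9969,0]); X=np.array([.9969,-.0791,0]); Z=np.array([0,0,1.])
c=np.array([.5542,.0232,0]); IDX=c-.06*A; COL=c+.1*A
def to(p,yaw=0):  # yaw: ccw seen from above, 0 = jaws along cell x
    s=arm.observe(); M=R.from_rotvec(s["ee_rot"])
    ty=np.cos(yaw)*X+np.sin(yaw)*A; tz=-Z; D=R.from_matrix(np.c_[np.cross(ty,tz),ty,tz])
    print("clock",s["clock"].round(2),"pos",s["position"].round(4),"F",s["force"].round(2),"w",round(s["width"],3),"q",s["joints"].round(2))
    print("xyz",(M.inv().apply(p-s["position"])/.06).round(3),"twist",np.degrees((M.inv()*D).as_rotvec()).round(2)/10)
E
python3 -c "
from h import *
to(c-.09*A+.2*Z); to(c-.09*A+.046*Z)"
```

```text
Traceback (most recent call last):
  File "h.py", line 13, in to
    print("clock",s["clock"].round(2),"pos",s["position"].round(4),"F",s["force"].round(2),"w",round(s["width"],3),"q",s["joints"].round(2))
                  ^^^^^^^^^^^^^^^^
AttributeError: 'float' object has no attribute 'round'
```

```bash
sed -i 's/s\["clock"\].round(2)/round(s["clock"],2)/' h.py
python3 -c "
from h import *
to(c-.09*A+.2*Z)"
```

```text
clock 0.1 pos [0.1929 0.594  0.237 ] F [ 0.81 -0.6   1.11] w 1.0 q [-1.36  0.44  0.03  1.57 -0.01  1.13 -0.08]
xyz [-9.015 -8.647  0.631] twist [-6.000e-03  6.000e-03  7.655e+00]
```

Call:
jog_arm:
  moves:
    - {"xyz": [-0.7,-0.65,0],"twist": [0,0,0.6],"grip": -1}
    - {"xyz": [-1.4,-1.3,0],"twist": [0,0,1.2],"grip": -1}
    - {"xyz": [-2.1,-2.0,0],"twist": [0,0,1.8],"grip": -1}
    - {"xyz": [-2.8,-2.65,0],"twist": [0,0,2.4],"grip": -1}
    - {"xyz": [-3.5,-3.3,0],"twist": [0,0,3.0],"grip": -1}

```text
clock: 0.72
position: [0.3321, 0.3394, 0.2376]
ee_rot: [-1.282, -2.868, 0.0]
force: [1.1, 0.5, -0.4]
width: 0.996
```

```bash
python3 -c "
from h import *
to(c-.09*A+.2*Z)"
```

```text
clock 0.72 pos [0.3321 0.3394 0.2376] F [ 1.13  0.52 -0.39] w 0.996 q [-1.09  0.19  0.21  1.94 -0.05  1.02 -0.13]
xyz [-7.431 -1.841  0.627] twist [-1.000e-03 -0.000e+00  4.635e+00]
```

Call:
jog_arm:
  moves:
    - {"xyz": [-0.9,-0.25,0],"twist": [0,0,0.7]}
    - {"xyz": [-1.8,-0.5,0],"twist": [0,0,1.4]}
    - {"xyz": [-2.7,-0.75,0],"twist": [0,0,2.1]}
    - {"xyz": [-3.6,-1.0,0],"twist": [0,0,2.8]}
    - {"xyz": [-4.5,-1.2,0],"twist": [0,0,3.5]}

```text
invalid input at $.moves[0]: expected keys twist, xyz, grip
```

```bash
python3 -c "
from h import *
to(c-.09*A+.2*Z)"
```

```text
clock 0.72 pos [0.3321 0.3394 0.2376] F [ 1.13  0.52 -0.39] w 0.996 q [-1.09  0.19  0.21  1.94 -0.05  1.02 -0.13]
xyz [-7.431 -1.841  0.627] twist [-1.000e-03 -0.000e+00  4.635e+00]
```

Call:
jog_arm:
  moves:
    - {"xyz": [-0.9,-0.25,0],"twist": [0,0,0.7],"grip": -1}
    - {"xyz": [-1.8,-0.5,0],"twist": [0,0,1.4],"grip": -1}
    - {"xyz": [-2.7,-0.75,0],"twist": [0,0,2.1],"grip": -1}
    - {"xyz": [-3.6,-1.0,0],"twist": [0,0,2.8],"grip": -1}
    - {"xyz": [-4.5,-1.2,0],"twist": [0,0,3.5],"grip": -1}

```text
clock: 1.35
position: [0.4591, 0.0908, 0.2377]
ee_rot: [-2.086, -2.349, -0.0]
force: [0.2, 1.2, 0.1]
width: 1.003
```

```bash
python3 -c "
from h import *
to(c-.09*A+.2*Z)"
```

```text
clock 1.35 pos [0.4591 0.0908 0.2377] F [0.15 1.15 0.11] w 1.003 q [-0.73  0.18  0.5   1.97 -0.1   1.02 -0.07]
xyz [-2.778  1.147  0.628] twist [-0.    -0.002  1.133]
```

Call:
jog_arm:
  moves:
    - {"xyz": [-0.7,0.3,0.1],"twist": [0,0,0.3],"grip": -1}
    - {"xyz": [-1.4,0.6,0.2],"twist": [0,0,0.6],"grip": -1}
    - {"xyz": [-2.1,0.9,0.4],"twist": [0,0,0.9],"grip": -1}
    - {"xyz": [-2.78,1.15,0.63],"twist": [0,0,1.13],"grip": -1}
    - {"xyz": [-2.78,1.15,0.63],"twist": [0,0,1.13],"grip": -1}

```text
clock: 1.98
position: [0.5475, -0.0683, 0.1988]
ee_rot: [2.308, 2.13, -0.004]
force: [0.7, 0.5, 0.2]
width: 1.0
```

Run:
```python
from h import *
import cv2
to(c-.09*A+.046*Z)
s=arm.observe(); im=arm.get_image("wrist"); p=arm.camera_params("wrist")
T=np.eye(4); T[:3,:3]=R.from_rotvec(s["ee_rot"]).as_matrix(); T[:3,3]=s["position"]; T=T@p["T_tool_cam"]
for P in (c-.09*A+.068*Z, IDX+.028*Z, IDX+.04*X+.024*Z):
    q=T[:3,:3].T@(P-T[:3,3]); uv=p["mtx"]@(q/q[2]); print(uv); cv2.circle(im,(int(uv[0]),int(uv[1])),2,(0,0,255),-1)
cv2.imwrite("pics/w1.png",im)
```

```text
clock 1.98 pos [ 0.5475 -0.0683  0.1988] F [0.71 0.5  0.17] w 1.0 q [-0.41  0.39  0.59  1.84 -0.25  0.99  0.21]
xyz [ 0.035 -0.006  2.546] twist [-0.008  0.014 -0.007]
[320.52309633 198.63160775   1.        ]
[320.71472749 163.91630182   1.        ]
[356.05620851 163.46972149   1.        ]
```

View pics/w1.png

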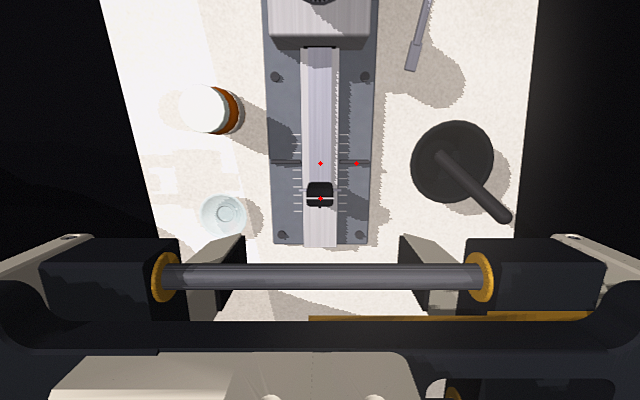

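The wrist view agrees. The projected grip centre falls on the grip's white line at (320,198), and the ridges at row 161–162 are within 2 mm of the prediction. Next I'll descend.

Call:
jog_arm:
  moves:
    - {"xyz": [0.03,0,0.7],"twist": [0,0,0],"grip": -1}
    - {"xyz": [0.03,0,1.4],"twist": [0,0,0],"grip": -1}
    - {"xyz": [0.03,0,2.0],"twist": [0,0,0],"grip": -1}
    - {"xyz": [0.03,0,2.5],"twist": [0,0,0],"grip": -1}
    - {"xyz": [0.03,0,2.53],"twist": [0,0,0],"grip": -1}

```text
clock: 2.65
position: [0.5461, -0.0611, 0.0468]
ee_rot: [-2.298, -2.137, 0.003]
force: [-1.2, -0.4, 0.5]
width: 1.002
```

Call:
jog_arm:
  force: 15
  moves:
    - {"xyz": [0,0,0],"twist": [0,0,0],"grip": 1}
    - {"xyz": [0,0,0],"twist": [0,0,0],"grip": 1}
    - {"xyz": [0,0,0],"twist": [0,0,0],"grip": 1}
    - {"xyz": [0,0,0],"twist": [0,0,0],"grip": 1}
    - {"xyz": [0,0,0],"twist": [0,0,0],"grip": 1}

```text
clock: 3.28
position: [0.5478, -0.0628, 0.0483]
ee_rot: [2.303, 2.137, 0.0]
force: [0.8, -0.5, -0.4]
width: 0.504
```

```bash
python3 -c "
from h import *
to(IDX+.046*Z)"
```

```text
clock 3.27 pos [ 0.5478 -0.0628  0.0483] F [ 0.78 -0.5  -0.42] w 0.504 q [-0.31  0.58  0.47  1.97 -0.41  0.68  0.34]
xyz [ 0.437 -0.005  0.038] twist [ 0.001 -0.001  0.025]
```

Call:
jog_arm:
  moves:
    - {"xyz": [0,0,0],"twist": [0,0,0],"grip": 1}
    - {"xyz": [0,0,0],"twist": [0,0,0],"grip": 1}
    - {"xyz": [0,0,0],"twist": [0,0,0],"grip": 1}
    - {"xyz": [0,0,0],"twist": [0,0,0],"grip": 1}
    - {"xyz": [0,0,0],"twist": [0,0,0],"grip": 1}

```text
clock: 3.9
position: [0.5455, -0.0626, 0.0478]
ee_rot: [-2.301, -2.134, 0.004]
force: [-7.8, 0.6, 5.8]
width: 0.305
```

Run:
```python
from h import *
import cv2
to(IDX+.046*Z)
s=arm.observe(); im=arm.get_image("wrist"); cv2.imwrite("pics/w2.png",im)
```

```text
clock 3.9 pos [ 0.5455 -0.0626  0.0478] F [-7.77  0.58  5.78] w 0.305 q [-0.31  0.58  0.47  1.98 -0.41  0.68  0.34]
xyz [0.438 0.033 0.03 ] twist [-0.023 -0.004  0.022]
```

View pics/w2.png

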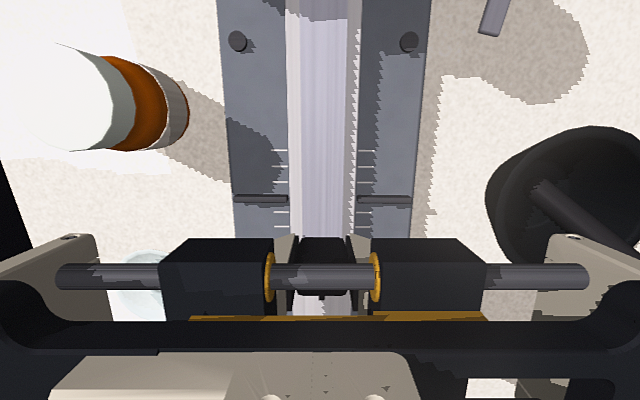

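Call:
jog_arm:
  moves:
    - {"xyz": [0.13,0,0],"twist": [0,0,0],"grip": 1}
    - {"xyz": [0.26,0,0],"twist": [0,0,0],"grip": 1}
    - {"xyz": [0.4,0,0],"twist": [0,0,0],"grip": 1}
    - {"xyz": [0.5,0,0],"twist": [0,0,0],"grip": 1}
    - {"xyz": [0.5,0,0],"twist": [0,0,0],"grip": 1}

```text
clock: 4.58
position: [0.548, -0.0321, 0.0478]
ee_rot: [-2.3, -2.135, 0.003]
force: [-6.7, 1.5, 5.0]
width: 0.303
```

Run:
```python
from h import *
import cv2
to(IDX+.046*Z)
im=arm.get_image("top")[145:260,190:350]
cv2.imwrite("pics/c2.png",cv2.resize(im,None,fx=5,fy=5,interpolation=cv2.INTER_CUBIC))
```

```text
clock 4.58 pos [ 0.548  -0.0321  0.0478] F [-6.71  1.49  4.98] w 0.303 q [-0.37  0.58  0.47  1.98 -0.41  0.68  0.28]
xyz [-0.073  0.03   0.029] twist [-0.022 -0.005  0.027]
```

Call:
jog_arm:
  moves:
    - {"xyz": [0,0,0],"twist": [0,0,0],"grip": -1}
    - {"xyz": [0,0,0],"twist": [0,0,0],"grip": -1}
    - {"xyz": [0,0,0],"twist": [0,0,0],"grip": -1}
    - {"xyz": [0,0,0],"twist": [0,0,0],"grip": -1}
    - {"xyz": [0,0,0],"twist": [0,0,0],"grip": -1}

```text
clock: 5.25
position: [0.5501, -0.0329, 0.0481]
ee_rot: [2.303, 2.137, 0.0]
force: [0.3, 0.7, -0.4]
width: 0.804
```

Call:
jog_arm:
  moves:
    - {"xyz": [0,0,-0.7],"twist": [0,0,0],"grip": -1}
    - {"xyz": [0,0,-1.5],"twist": [0,0,0],"grip": -1}
    - {"xyz": [0,0,-2.2],"twist": [0,0,0],"grip": -1}
    - {"xyz": [0,0,-2.6],"twist": [0,0,0],"grip": -1}
    - {"xyz": [0,0,-2.6],"twist": [0,0,0],"grip": -1}

```text
clock: 5.88
position: [0.5511, -0.033, 0.2059]
ee_rot: [2.301, 2.136, 0.005]
force: [0.6, -0.2, -0.3]
width: 1.0
```

Run:
```python
from h import *
import cv2
to(COL+.2*Z)
im=arm.get_image("wrist")[100:260,240:400]
cv2.imwrite("pics/w3.png",cv2.resize(im,None,fx=3.5,fy=3.5,interpolation=cv2.INTER_CUBIC))
```

```text
clock 5.88 pos [ 0.5511 -0.033   0.2059] F [ 0.59 -0.24 -0.28] w 1.0 q [-0.49  0.38  0.61  1.83 -0.25  1.    0.15]
xyz [ 2.604 -0.011  0.1  ] twist [ 0.021 -0.005  0.026]
```

View pics/w3.png

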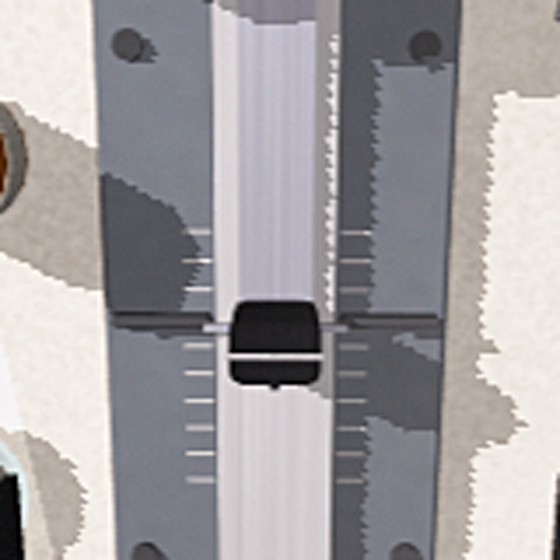

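The grip's top line is at crop (275,356) and the ridge centres are at rows 319–321. I'll work out the offset with parallax removed.

```bash
cat >> h.py <<'E'
def wray(uv,z):
    s=arm.observe(); p=arm.camera_params("wrist")
    T=np.eye(4); T[:3,:3]=R.from_rotvec(s["ee_rot"]).as_matrix(); T[:3,3]=s["position"]; T=T@p["T_tool_cam"]
    d=T[:3,:3]@np.linalg.solve(p["mtx"],[uv[0],uv[1],1.]); P=T[:3,3]+d*(z-T[2,3])/d[2]; return (P-c)@X,(P-c)@A
E
python3 - <<'E'
from h import *
f=lambda u,v:(240+u/3.5-.36,100+v/3.5-.36)
print("grip",wray(f(275,356),.068))
for u,v in [(160,319),(390,321)]: print("ridge",wray(f(u,v),.024))
to(COL+.17*Z,1.0)
to(COL+.17*Z,-1.0)
E
```

```text
grip (np.float64(-0.0021556150551977336), np.float64(-0.058306981915752704))
ridge (np.float64(-0.04155073400671141), np.float64(-0.05695665001299598))
ridge (np.float64(0.03623073133419471), np.float64(-0.05723518827582633))
clock 5.92 pos [ 0.5503 -0.0328  0.2045] F [-0.49 -0.14  0.16] w 1.001 q [-0.48  0.38  0.61  1.84 -0.25  1.    0.15]
xyz [2.601 0.003 0.576] twist [ 8.000e-03  1.000e-03 -5.703e+00]
clock 5.92 pos [ 0.5503 -0.0328  0.2045] F [-0.49 -0.14  0.16] w 1.001 q [-0.48  0.38  0.61  1.84 -0.25  1.    0.15]
xyz [2.601 0.003 0.576] twist [ 5.000e-03 -7.000e-03  5.756e+00]
```

The carrier is 1.3 mm short of the mark, inside the 6 mm tolerance, and released. Now I'll go above the collar, pre-turned about 70° counter-clockwise.

Call:
jog_arm:
  moves:
    - {"xyz": [0.65,0,0.1],"twist": [0,0,-1.0],"grip": -1}
    - {"xyz": [1.3,0,0.2],"twist": [0,0,-2.0],"grip": -1}
    - {"xyz": [1.95,0,0.3],"twist": [0,0,-3.0],"grip": -1}
    - {"xyz": [2.6,-0.02,0.4],"twist": [0,0,-4.0],"grip": -1}
    - {"xyz": [2.6,-0.02,0.4],"twist": [0,0,-5.0],"grip": -1}

```text
clock: 6.55
position: [0.5589, 0.127, 0.1777]
ee_rot: [-1.166, -2.913, 0.001]
force: [-0.2, -1.3, -0.4]
width: 1.004
```

Run:
```python
from h import *
import cv2
to(COL-.0015*X+.17*Z,1.2)
im=arm.get_image("wrist"); cv2.imwrite("pics/w4.png",im)
```

```text
clock 6.55 pos [0.5589 0.127  0.1777] F [-0.18 -1.28 -0.37] w 1.004 q [-0.56  0.42  0.34  1.8  -0.17  0.96  0.66]
xyz [-0.066 -0.028  0.127] twist [-0.009 -0.02  -1.785]
```

View pics/w4.png

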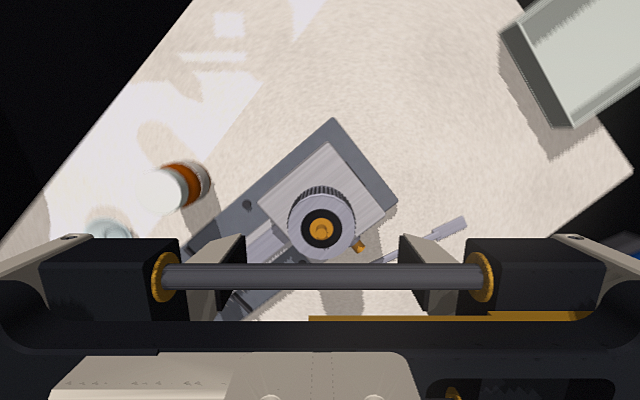

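Run:
```python
from h import *
for u,v,z in [(322,226,.12),(321,229,.13)]:
    x,y=wray((u,v),z); print(x,y,c+x*X+y*A)
to(COL-.0015*X+.17*Z,1.2)
```

```text
-0.0010828908860933655 0.10050478449226995 [0.56107039 0.12347888 0.        ]
-0.0024533355834845134 0.10069990651431886 [0.55971963 0.1237818  0.        ]
clock 6.6 pos [0.5592 0.1245 0.1781] F [ 0.74 -0.99  0.35] w 1.0 q [-0.56  0.42  0.34  1.8  -0.17  0.96  0.67]
xyz [-0.034 -0.002  0.135] twist [-0.013 -0.013 -1.751]
```

The collar axis is at (0.5605, 0.1230), and both views agree within about 1 mm. Next I'll finish the pre-turn, descend to TCP z of about 0.099 and grip.

Call:
jog_arm:
  moves:
    - {"xyz": [-0.03,0,0],"twist": [0,0,-0.9],"grip": -1}
    - {"xyz": [-0.03,0,0.1],"twist": [0,0,-1.75],"grip": -1}
    - {"xyz": [-0.03,0,0.6],"twist": [0,0,-1.75],"grip": -1}
    - {"xyz": [-0.03,0,1.1],"twist": [0,0,-1.75],"grip": -1}
    - {"xyz": [-0.03,0,1.32],"twist": [0,0,-1.75],"grip": -1}

```text
clock: 7.22
position: [0.5602, 0.1205, 0.0985]
ee_rot: [-0.732, -3.052, 0.003]
force: [-0.1, 0.5, -0.1]
width: 1.0
```

Call:
jog_arm:
  force: 20
  moves:
    - {"xyz": [0,0,0],"twist": [0,0,0],"grip": -1}
    - {"xyz": [0,0,0],"twist": [0,0,0],"grip": 1}
    - {"xyz": [0,0,0],"twist": [0,0,0],"grip": 1}
    - {"xyz": [0,0,0],"twist": [0,0,0],"grip": 1}
    - {"xyz": [0,0,0],"twist": [0,0,0],"grip": 1}

```text
clock: 7.85
position: [0.5622, 0.122, 0.1014]
ee_rot: [0.727, 3.055, 0.002]
force: [5.2, 11.2, 0.2]
width: 0.617
```

```bash
python3 -c "
from h import *
to(COL-.0015*X+.099*Z,1.2)"
```

```text
clock 7.85 pos [0.5622 0.122  0.1014] F [ 5.19 11.25  0.21] w 0.617 q [-0.48  0.51  0.24  1.86 -0.17  0.79  0.95]
xyz [0.031 0.004 0.04 ] twist [ 0.007  0.004 -0.1  ]
```

Call:
jog_arm:
  moves:
    - {"xyz": [0,0,0],"twist": [0,0,0],"grip": 1}
    - {"xyz": [0,0,0],"twist": [0,0,0],"grip": 1}
    - {"xyz": [0,0,0],"twist": [0,0,0],"grip": 1}

```text
clock: 8.22
position: [0.5628, 0.1233, 0.1015]
ee_rot: [0.725, 3.055, 0.004]
force: [1.0, 4.7, 1.1]
width: 0.586
```

Call:
jog_arm:
  moves:
    - {"xyz": [0,0,0.05],"twist": [0,0,0],"grip": 1}
    - {"xyz": [0,0,0.08],"twist": [0,0,0],"grip": 1}
    - {"xyz": [0,0,0.08],"twist": [0,0,0],"grip": 1}

```text
clock: 8.6
position: [0.5629, 0.1233, 0.098]
ee_rot: [0.725, 3.054, 0.005]
force: [-3.4, 5.0, 16.6]
width: 0.583
```

```bash
python3 -c "
from h import *
to(COL-.0015*X+.099*Z,1.2)"
```

```text
clock 8.6 pos [0.5629 0.1233 0.098 ] F [-3.35  4.98 16.62] w 0.583 q [-0.48  0.51  0.24  1.87 -0.17  0.78  0.96]
xyz [ 0.032 -0.022 -0.017] twist [ 0.021  0.008 -0.094]
```

The collar is gripped (53.7 mm wide) and resting on the pin 3.5 mm down at about 16 N. I'll turn it clockwise 20° per call, 4° per row.

Call:
jog_arm:
  moves:
    - {"xyz": [0,0,0],"twist": [0,0,0.4],"grip": 1}
    - {"xyz": [0,0,0],"twist": [0,0,0.8],"grip": 1}
    - {"xyz": [0,0,0],"twist": [0,0,1.2],"grip": 1}
    - {"xyz": [0,0,0],"twist": [0,0,1.6],"grip": 1}
    - {"xyz": [0,0,0],"twist": [0,0,2.0],"grip": 1}

```text
clock: 9.22
position: [0.5624, 0.1227, 0.098]
ee_rot: [1.249, 2.882, 0.004]
force: [-4.9, 3.4, 19.4]
width: 0.588
```

```bash
python3 -c "
from h import *
to(COL-.0015*X+.099*Z,1.2);print(arm.observe()['ft_torque'])"
```

```text
clock 9.22 pos [0.5624 0.1227 0.098 ] F [-4.9   3.43 19.43] w 0.588 q [-0.55  0.52  0.34  1.87 -0.24  0.79  0.67]
xyz [ 0.023 -0.018 -0.017] twist [ 1.600e-02  1.000e-03 -2.107e+00]
[0.47577631 1.12346307 0.26502238]
```

Torque is 0.27 N·m. To rule out slip I'll raise the grip force and ease the press a little.

Call:
jog_arm:
  force: 40
  moves:
    - {"xyz": [0,0,-0.008],"twist": [0,0,0],"grip": 1}
    - {"xyz": [0,0,-0.008],"twist": [0,0,0.4],"grip": 1}
    - {"xyz": [0,0,-0.008],"twist": [0,0,0.8],"grip": 1}
    - {"xyz": [0,0,-0.008],"twist": [0,0,1.2],"grip": 1}
    - {"xyz": [0,0,-0.008],"twist": [0,0,1.6],"grip": 1}

```text
clock: 9.85
position: [0.5618, 0.1223, 0.098]
ee_rot: [-1.638, -2.68, -0.003]
force: [-6.7, 0.9, 17.6]
width: 0.582
```

```bash
python3 -c "
from h import *
to(COL-.0015*X+.099*Z,1.2);print(arm.observe()['ft_torque'])"
```

```text
clock 9.85 pos [0.5618 0.1223 0.098 ] F [-6.71  0.9  17.62] w 0.582 q [-0.6   0.53  0.42  1.88 -0.29  0.79  0.45]
xyz [ 0.019 -0.013 -0.016] twist [ 0.009 -0.005 -3.708]
[0.35403578 1.29017725 0.24567804]
```

Call:
jog_arm:
  moves:
    - {"xyz": [0,0,0],"twist": [0,0,0.4],"grip": 1}
    - {"xyz": [0,0,0],"twist": [0,0,0.8],"grip": 1}
    - {"xyz": [0,0,0],"twist": [0,0,1.2],"grip": 1}
    - {"xyz": [0,0,0],"twist": [0,0,1.6],"grip": 1}

```text
clock: 10.35
position: [0.5612, 0.1221, 0.098]
ee_rot: [-1.994, -2.425, -0.001]
force: [-8.7, 2.0, 19.7]
width: 0.587
```

```bash
python3 -c "
from h import *
to(COL-.0015*X+.099*Z,1.2);print(arm.observe()['ft_torque'])"
```

```text
clock 10.35 pos [0.5612 0.1221 0.098 ] F [-8.72  1.98 19.74] w 0.587 q [-0.65  0.54  0.49  1.88 -0.35  0.8   0.22]
xyz [ 0.016 -0.007 -0.016] twist [ 3.000e-03 -1.000e-02 -5.309e+00]
[0.15887247 1.86899158 0.25064985]
```

Call:
jog_arm:
  moves:
    - {"xyz": [0,0,0],"twist": [0,0,0.4],"grip": 1}
    - {"xyz": [0,0,0],"twist": [0,0,0.8],"grip": 1}
    - {"xyz": [0,0,0],"twist": [0,0,1.2],"grip": 1}
    - {"xyz": [0,0,0],"twist": [0,0,1.6],"grip": 1}

```text
clock: 10.85
position: [0.5605, 0.1221, 0.098]
ee_rot: [-2.312, -2.123, 0.0]
force: [-12.0, 1.6, 23.8]
width: 0.582
```

```bash
python3 -c "
from h import *
to(COL-.0015*X+.099*Z,1.2);print(arm.observe()['ft_torque'])"
```

```text
clock 10.85 pos [0.5605 0.1221 0.098 ] F [-12.03   1.59  23.84] w 0.582 q [-0.7   0.56  0.57  1.89 -0.41  0.82 -0.  ]
xyz [ 0.015  0.    -0.017] twist [-5.000e-03 -1.700e-02 -6.908e+00]
[0.26311197 2.46590388 0.32555172]
```

Call:
jog_arm:
  moves:
    - {"xyz": [0,-0.03,-0.01],"twist": [0,0,0.3],"grip": 1}
    - {"xyz": [0,-0.03,-0.01],"twist": [0,0,0.7],"grip": 1}
    - {"xyz": [0,-0.03,-0.01],"twist": [0,0,1.1],"grip": 1}
    - {"xyz": [0,-0.03,-0.01],"twist": [0,0,1.5],"grip": 1}

```text
clock: 11.35
position: [0.5597, 0.1222, 0.098]
ee_rot: [-2.57, -1.804, -0.001]
force: [-3.0, 1.8, 12.0]
width: 0.579
```

```bash
python3 -c "
from h import *
to(COL-.0015*X+.099*Z,1.2);print(arm.observe()['ft_torque'])"
```

```text
clock 11.35 pos [0.5597 0.1222 0.098 ] F [-2.99  1.83 12.01] w 0.579 q [-0.75  0.57  0.65  1.89 -0.46  0.83 -0.21]
xyz [ 0.017  0.009 -0.016] twist [ 2.000e-03 -9.000e-03 -8.409e+00]
[0.32320798 0.98261541 0.16557612]
```

Call:
jog_arm:
  moves:
    - {"xyz": [0,0,0],"twist": [0,0,0.4],"grip": 1}
    - {"xyz": [0,0,0],"twist": [0,0,0.8],"grip": 1}
    - {"xyz": [0,0,0],"twist": [0,0,1.2],"grip": 1}
    - {"xyz": [0,0,0],"twist": [0,0,1.6],"grip": 1}

```text
clock: 11.85
position: [0.5591, 0.1225, 0.0972]
ee_rot: [-2.796, -1.428, 0.001]
force: [-3.3, 2.2, 2.9]
width: 0.585
```

```bash
python3 -c "
from h import *
to(COL-.0015*X+.099*Z,1.2);print(arm.observe()['ft_torque'])"
```

```text
clock 11.85 pos [0.5591 0.1225 0.0972] F [-3.27  2.17  2.85] w 0.585 q [-0.8   0.59  0.72  1.9  -0.52  0.85 -0.43]
xyz [ 0.021  0.015 -0.031] twist [-8.0000e-03 -1.0000e-02 -1.0009e+01]
[0.58995612 0.8154286  0.00924704]
```

The collar has dropped: Fz fell to 2.9 N, the torque is about 0, and z is 0.8 mm lower, after about 99° of turning. Now I'll push it down.

Call:
jog_arm:
  moves:
    - {"xyz": [0,0,0.03],"twist": [0,0,0],"grip": 1}
    - {"xyz": [0,0,0.06],"twist": [0,0,0],"grip": 1}
    - {"xyz": [0,0,0.08],"twist": [0,0,0],"grip": 1}

```text
clock: 12.22
position: [0.5592, 0.1225, 0.0922]
ee_rot: [-2.793, -1.434, 0.001]
force: [-4.1, 4.5, 4.3]
width: 0.579
```

Force is 4.3 N at 9.3 mm down, so this is spring only. I'll continue to home.

Call:
jog_arm:
  moves:
    - {"xyz": [0,0,0.03],"twist": [0,0,0],"grip": 1}
    - {"xyz": [0,0,0.06],"twist": [0,0,0],"grip": 1}
    - {"xyz": [0,0,0.07],"twist": [0,0,0],"grip": 1}
    - {"xyz": [0,0,0.07],"twist": [0,0,0],"grip": 1}
    - {"xyz": [0,0,0.07],"twist": [0,0,0],"grip": 1}

```text
clock: 12.85
position: [0.5593, 0.1225, 0.0892]
ee_rot: [-2.792, -1.434, 0.0]
force: [-9.1, 3.6, 21.1]
width: 0.578
```

Run:
```python
from h import *
import cv2
to(COL,0)
cv2.imwrite("pics/s2.png",cv2.resize(arm.get_image("side")[100:280,200:440],None,fx=3,fy=3,interpolation=cv2.INTER_CUBIC))
```

```text
clock 12.85 pos [0.5593 0.1225 0.0892] F [-9.15  3.56 21.12] w 0.578 q [-0.79  0.6   0.71  1.9  -0.53  0.83 -0.42]
xyz [0.031 0.039 1.487] twist [-0.012 -0.01  -3.112]
```

View pics/s2.png

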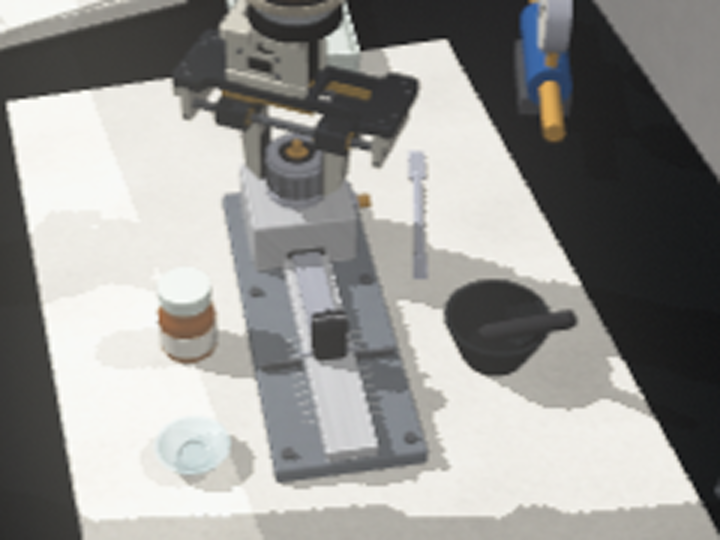

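The collar sits flat on the block with the fingers on it, the grip is at the index ridges, and the mortar, jar, dish and spatula are in place. TCP travel since gripping is 12.3 mm with a firm stop at 21 N, which means home. I'm handing in.

```bash
python3 -c "
from h import *
arm.sign_off(); to(COL)"
```

```text
the job is handed in; nothing more can be done
the job is handed in; nothing more can be done
```

I slid the carrier to the index mark and released it. Then I gripped the collar, pressed it lightly and turned it clockwise until it dropped over the pin. I pushed it home and handed the job in at about 12.9 s, still holding it down. The sign-off gives no verdict, so I only have my own checks:

- **Carrier:** in the wrist image the grip is about 1.3 mm short of the mark, against the 6 mm allowed. In the last side view it still stands at the ridges.
- **Keyway:** at about 99° of turning, the downward force fell from 12 N to 2.9 N and the torque went to about zero. The collar then sank freely against the spring.
- **Collar home:** it went down about 12.3 mm in total and stopped firmly. I was holding it with about 21 N when I handed in.
- **Force on the pin:** the highest downward reading while turning was about 24 N, against the 60 N limit. I shifted the tool sideways and eased the press when the side force reached 12 N.
- **Bystanders:** the mortar, jar, dish and spatula look unmoved in the last picture. The beaker and die were outside it, but the arm never went near them.

The wrist and top cameras disagreed by about 2–3 mm on where the cell's features lie. That did not affect the result, because the carrier was checked against the ridges in a single image.

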